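# Snap the garnish box lid shut

### The arm

A 7-joint arm with a two-finger parallel gripper is mounted at the origin on a cart in front of the work surface, level with it; the furniture and walls round the work are solid. World frame = base frame: x ahead of the robot, y to its left, z up, the work surface at z = 0. Lengths are in m, angles in rad, forces in N, time in s.
With the tool pointing down it reaches from about 0.425 to 0.925 m from the base axis. Payload 6.8 kg.
Tool frame: the origin (TCP) lies midway between the tips of the shut fingers; the grasp point (between the pads) lies 19 mm behind it; z points along the fingers, y is the line along which they close (so a half turn about z gives the same grasp; the last joint's range is limited). The gripper opens to 85 mm and grips with 20 to 120 N. Pads are 22 mm wide; open, the fingers measure 114 mm over their backs; the gripper's body (76 mm by 85 mm) begins 54 mm behind the grasp point. The pads swing forward as they close: fully open they stand 13 mm farther back than shut.
Start: joints at [-1.335, 0.477, 0.022, 1.555, -0.011, 1.109, -0.083], TCP at [0.228, 0.636, 0.231] pointing down, gripper open.
Joint ranges: [-2.96, 2.96], [-0.34, 2.1], [-1.41, 1.46], [0.24, 2.44], [-1.37, 4.51], [0.17, 1.92], [-2.96, 2.96]. Speed limits (rad/s): [2.39, 2.39, 3.14, 3.14, 3.14, 3.14, 3.14].

### API

Orientations are given as a unit quaternion [w, x, y, z].
In Python, from station import bot, eyes, ticket gives the robot as it stands.
- The arm moves only by the shell command python3 -m crank 'ROWS' [FORCE]. ROWS is text: rows parted by semicolons, each of 7 numbers parted by spaces: the shift along the tool's x, y, z in units of 0.5 m (1.0 is 0.5 m), then the turn, a rotation vector about the tool's x, y, z in units of 180 degrees (1.0 is 180 degrees), then the closure, from 0 (fully open) to 1 (shut). A call has 1 to 20 rows; each row is the pose to reach, as a shift and turn from the pose commanded when the call began, along the tool's axes at that moment, turning the shorter way round; what a row does not reach only later rows make up. A row lasts 1/10 s, in which the tool goes at most 50 mm and 8.59 degrees, less where a joint would pass 70% of its speed; a pose out of reach is approached as far as the arm can. A call with a number of a shift or a turn outside -1 to 1 is refused whole. A call with a gripper value outside its range is refused whole. The fingers move at their own pace and stop on an object; FORCE is the grip in N (left out, the last holds). Time passes only in rows, so rows that repeat a pose let the fingers close. It gives the time, the measured TCP pose, the force, the opening and the grip force at its end, in the units of the state.
- bot.get_obs(): the state, without advancing time (a new reading comes with each control period).
- eyes.read_camera(name): name is "side" or "top" or "wrist"; returns a dict with "image" (384x512x3 uint8, red, green, blue), "K" (3x3 intrinsics, pixels), "R" (3x3) and "t" (3): a world point X has camera coordinates R X + t. Camera axes: x right, y down, z forward; pixel columns grow to the right and rows downward; lengths in m; the calibration is good to about 2 mm. The wrist camera is an equidistant fisheye: a pixel r from the principal point sees the ray r / f radians off the axis. A picture is of the moment at which its call begins. There is no depth.
- ticket.hand_in(): hands the job in; it is judged then, once.
The state is a dict: "t": time; "q": joint angles; "joint_vel": joint speeds; "joint_torque": joint torques, N m; "eef_pos": TCP position; "tool_rot": TCP orientation; "contact_force": force on the tool from outside, world axes, zero at the start; "torque": the same for the moment, N m; "gripper_width": opening from 0.0 (shut) to 1.0 (fully open); "grasp_force": force on a finger pad.
Only numpy, scipy, OpenCV 4.12 (cv2) and the standard library are available. Lean on these libraries where they do the work, as an engineer would, in place of code of your own. Each camera call takes 0.05 s, during which the arm holds its last target. There are 200 camera calls.

### The job

The lid lies on the garnish box with all four rim sections still raised. Without gripping anything, press the sections down one after another until each clicks shut and stays flush: first the one opposite the pull tab, then the two sides in either order, and the one with the pull tab last so that the air can escape there. Do not lift or tip the box or push it along the worktop, and leave the things round it where they are.

Things in the scene. Friction and masses are not known exactly. Their poses are not given: they have to be found in the camera images.
- garnish_box: white plastic garnish box with grey plastic snap lid, 150 (x) x 190 (y) x 70 mm (z, to the shut rim), about 0.9 kg, free on the worktop, turned any way; origin under its centre. The rim section with the pull tab is on its -x side. Mid panel of the lid 4 mm, fixed corner pieces 2 mm below the shut rim. A small clip tongue is fixed on each wall below its section.
- rim_back (a joint): Rim section opposite the pull tab (+x side, 126 mm long): plastic strip 33 mm wide, hinged on its inner edge. Value in rad: 0 = raised (outer edge 10 mm proud), 0.30 = shut, flush, at its stop. Resists with about 8 N pressed near its outer edge, most at the start of the travel; let go before half way it springs back up, past that it snaps shut and stays.
- press_back (a point): point on top of the back (opposite the tab) rim section, midway along it, 22 mm outward from its hinge line: the place to press. Moves with the section: 76 mm above the worktop when raised, 70 mm when shut. x points outward from the box, y along the rim, z up (level when raised; tips 0.30 rad outward-down when shut).
- rim_left (a joint): Rim section on the +y side (86 mm long): plastic strip 33 mm wide, hinged on its inner edge. Value in rad: 0 = raised (outer edge 10 mm proud), 0.30 = shut, flush, at its stop. Resists with about 8 N pressed near its outer edge, most at the start of the travel; let go before half way it springs back up, past that it snaps shut and stays.
- press_left (a point): point on top of the left (+y) rim section, midway along it, 22 mm outward from its hinge line: the place to press. Moves with the section: 76 mm above the worktop when raised, 70 mm when shut. x points outward from the box, y along the rim, z up (level when raised; tips 0.30 rad outward-down when shut).
- rim_right (a joint): Rim section on the -y side (86 mm long): plastic strip 33 mm wide, hinged on its inner edge. Value in rad: 0 = raised (outer edge 10 mm proud), 0.30 = shut, flush, at its stop. Resists with about 8 N pressed near its outer edge, most at the start of the travel; let go before half way it springs back up, past that it snaps shut and stays.
- press_right (a point): point on top of the right (-y) rim section, midway along it, 22 mm outward from its hinge line: the place to press. Moves with the section: 76 mm above the worktop when raised, 70 mm when shut. x points outward from the box, y along the rim, z up (level when raised; tips 0.30 rad outward-down when shut).
- rim_tab (a joint): Rim section with the pull tab (-x side, 126 mm long; rounded tab 34 mm wide reaches 30 mm out from its edge): plastic strip 33 mm wide, hinged on its inner edge. Value in rad: 0 = raised (outer edge 10 mm proud), 0.30 = shut, flush, at its stop. Resists with about 8 N pressed near its outer edge, most at the start of the travel; let go before half way it springs back up, past that it snaps shut and stays.
- press_tab (a point): point on top of the tab (-x) rim section, midway along it, 22 mm outward from its hinge line: the place to press. Moves with the section: 76 mm above the worktop when raised, 70 mm when shut. x points outward from the box, y along the rim, z up (level when raised; tips 0.30 rad outward-down when shut).
- jigger: small steel double-cone measure, 45 mm across and 80 mm tall, standing free near one corner of the box; origin under its centre. Bystander.
- timer: round white kitchen timer with a black dial, 71 mm across and 38 mm tall, standing free near the opposite corner of the box; origin under its centre. Bystander.
- peeler: yellow-handled peeler, 170x25x18 mm, lying free; origin under its centre. Bystander.
- pen: white and blue marker pen, 17x135x16 mm, lying free; origin under its centre. Bystander.
- tape: roll of tape, 104 mm across and 25 mm tall, lying flat, free; origin under its centre. Bystander.

How it is judged:
By the outcome, as a careful person would: the job done as asked, in the order asked, and still so for the second after the job is handed in, with the robot touching nothing.
It also fails if it takes over 58 s, if anything falls off the work surface, if the arm or the gripper's body presses on something with over 40 N, if the wrist force passes 120 N, or if a joint passes its speed limit or range.

## Working session

There is one attempt and no reset: what is moved stays moved. The work goes in short steps, Python scripts to look and compute and a shell command to move; the robot and the scene stay as the last step left them, time stands still between calls to the robot, and variables do not carry over. Pictures are saved under pics/ and viewed, at most 10 in all, crops included, and the job is handed in when it is done.

```bash
mkdir -p pics
python3 - <<'E'
from station import bot,eyes
import cv2,numpy as np
o=bot.get_obs();print({k:np.round(v,3).tolist() for k,v in o.items()})
for n in("top","side"):
    c=eyes.read_camera(n);cv2.imwrite(f"pics/{n}0.png",c["image"][...,::-1]);print(n,c["K"].tolist(),np.round(c["R"],4).tolist(),c["t"])
E
```

```text
{'t': 0.0, 'q': [-1.335, 0.478, 0.022, 1.556, -0.012, 1.109, -0.083], 'joint_vel': [0.0, 0.002, -0.001, 0.001, -0.0, 0.0, 0.0], 'joint_torque': [-0.0, -59.646, 1.608, -28.119, 0.013, 0.01, -0.0], 'eef_pos': [0.227, 0.635, 0.23], 'tool_rot': [-0.0, 0.171, 0.985, -0.001], 'contact_force': [0.748, 0.002, 0.54], 'torque': [0.012, -0.02, -0.008], 'grasp_force': 0.0, 'gripper_width': 0.998}
top [[388.75272256249724, 0.0, 256.7085412811671], [0.0, 388.75272256249724, 194.3005227451452], [0.0, 0.0, 1.0]] [[-0.0226, -0.9997, -0.0077], [-0.9958, 0.0232, -0.0883], [0.0885, 0.0057, -0.9961]] [0.02601933 0.57254702 1.26800512]
side [[352.3607264847224, 0.0, 255.54643605652112], [0.0, 352.3607264847224, 188.52758953879936], [0.0, 0.0, 1.0]] [[-0.9515, 0.3075, -0.0037], [0.2154, 0.6578, -0.7218], [-0.2195, -0.6876, -0.6921]] [ 0.53773013 -0.06371183  1.41463799]
```

View pics/top0.png

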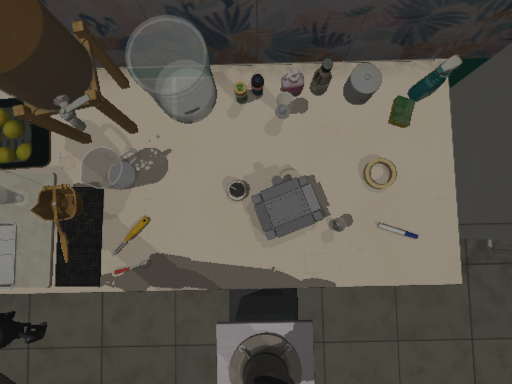

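View pics/side0.png

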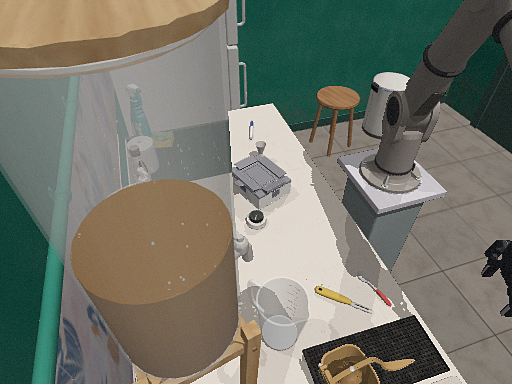

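Run:
```python
import cv2,numpy as np
a=cv2.imread("pics/top0.png")[165:250,225:355];b=cv2.imread("pics/side0.png")[135:220,205:325]
a=cv2.resize(a,(780,510),interpolation=cv2.INTER_CUBIC);cv2.imwrite("pics/top0c.png",cv2.convertScaleAbs(a,alpha=1.5))
b=cv2.resize(b,(720,510),interpolation=cv2.INTER_CUBIC);cv2.imwrite("pics/side0c.png",cv2.convertScaleAbs(b,alpha=1.3))
```

```text
(no output)
```

View pics/top0c.png

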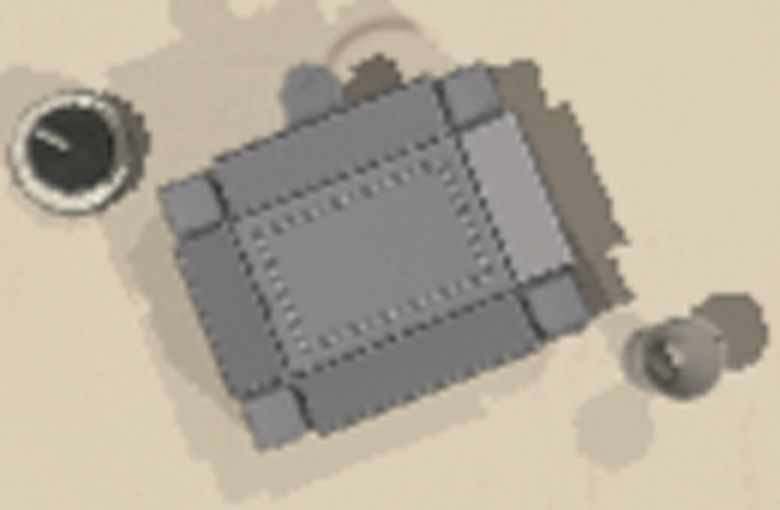

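View pics/side0c.png

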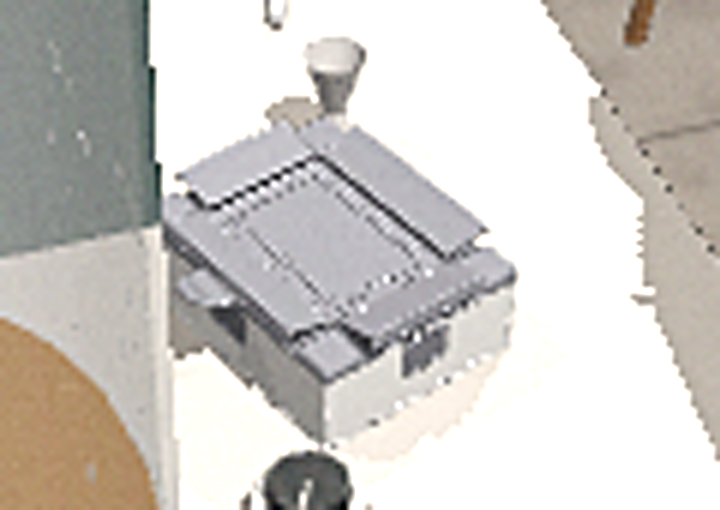

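The tab is on the far side (crop 310,90; full-image about 276,180). The outer corners of the corner pieces in the crop are about (160,188), (487,63), (592,320) and (262,450). The timer is at upper left and the jigger at lower right.

```bash
cat > h.py <<'E'
from station import bot,eyes
import cv2,numpy as np
from scipy.spatial.transform import Rotation as Ro
def cast(c,uv,z,fish=False):
    p=(np.array(uv,float)-c["K"][:2,2])/np.diag(c["K"])[:2]
    if fish:
        th=np.linalg.norm(p,axis=1,keepdims=True); d=np.hstack([p/th*np.sin(th),np.cos(th)])
    else: d=np.hstack([p,np.ones((len(p),1))])
    d=d@c["R"]; o=-c["R"].T@c["t"]
    return o+d*((z-o[2])/d[:,2:])
def shift(target,R=None):
    o=bot.get_obs();w,x,y,z=o["tool_rot"];R=Ro.from_quat([x,y,z,w])
    return R.inv().apply(np.array(target)-o["eef_pos"])/0.5
def report(P): # TL TR BR BL; tab on TL-TR edge
    C=P.mean(0); ex=(P[2]+P[3]-P[0]-P[1]); ex[2]=0
    L=(P[1]+P[2]-P[0]-P[3]);print("size",np.linalg.norm(ex)/2,np.linalg.norm(L[:2])/2)
    ex/=np.linalg.norm(ex); ey=np.cross([0,0,1],ex)
    print("C",C.round(4),"box x yaw",np.degrees(np.arctan2(ex[1],ex[0])),"ey",ey.round(3))
    for n,v in dict(back=ex*.064,left=ey*.084,right=-ey*.084,tab=-ex*.064).items(): 
        t=C+v;t[2]=.11;print(n,t.round(4),shift(t).round(4))
E
python3 - <<'E'
from h import *
c=eyes.read_camera("top")
uv=[(225+(u+.5)/6-.5,165+(v+.5)/6-.5) for u,v in[(160,188),(487,63),(592,320),(262,450)]]
report(cast(c,uv,.068))
w,x,y,z=bot.get_obs()["tool_rot"];print(Ro.from_quat([x,y,z,w]).as_matrix().round(3), eyes.read_camera("wrist")["K"])
E
```

```text
size 0.14906493688928069 0.18862089424125272
C [ 0.5261 -0.0839  0.068 ] box x yaw -159.92250384249004 ey [ 0.343 -0.939  0.   ]
back [ 0.466  -0.1059  0.11  ] [-0.9487 -1.2341  0.2429]
left [ 0.5549 -0.1628  0.11  ] [-1.1546 -1.2814  0.243 ]
right [ 0.4973 -0.005   0.11  ] [-0.9396 -1.0231  0.2426]
tab [ 0.5862 -0.062   0.11  ] [-1.1455 -1.0703  0.2427]
[[-0.942  0.337 -0.   ]
 [ 0.337  0.942 -0.001]
 [-0.    -0.001 -1.   ]] [[297.31863964   0.         259.22697384]
 [  0.         297.31863964 194.27207038]
 [  0.           0.           1.        ]]
```

```bash
python3 -m crank '-0.55 -0.6 -0.05 0 0 -0.22 1;-0.55 -0.6 -0.05 0 0 -0.22 1;-0.55 -0.6 -0.05 0 0 -0.22 1;-0.55 -0.6 -0.05 0 0 -0.22 1;-0.55 -0.6 -0.05 0 0 -0.22 1;-0.55 -0.6 -0.05 0 0 -0.22 1;-0.55 -0.6 -0.05 0 0 -0.22 1;-0.55 -0.6 -0.05 0 0 -0.22 1;-0.55 -0.6 -0.05 0 0 -0.22 1;-0.55 -0.6 -0.05 0 0 -0.22 1;-0.55 -0.6 -0.05 0 0 -0.22 1;-0.55 -0.6 -0.05 0 0 -0.22 1'
python3 - <<'E'
from h import *
print(shift([.46,-.08,.25]))
E
```

```text
t: 1.4
eef_pos: [0.3844, 0.2622, 0.2561]
tool_rot: [-0.0, -0.174, 0.985, 0.0]
contact_force: [0.1, 0.2, 0.1]
gripper_width: -0.006
grasp_force: 0.0
[ 0.09304357 -0.69461719  0.0120255 ]
```

```bash
python3 -m crank '0.09 -0.695 0.01 0 0 0 1;0.09 -0.695 0.01 0 0 0 1;0.09 -0.695 0.01 0 0 0 1;0.09 -0.695 0.01 0 0 0 1;0.09 -0.695 0.01 0 0 0 1;0.09 -0.695 0.01 0 0 0 1;0.09 -0.695 0.01 0 0 0 1;0.09 -0.695 0.01 0 0 0 1;0.09 -0.695 0.01 0 0 0 1;0.09 -0.695 0.01 0 0 0 1;0.09 -0.695 0.01 0 0 0 1'
python3 - <<'E'
from h import *
c=eyes.read_camera("wrist");cv2.imwrite("pics/w1.png",c["image"][...,::-1])
E
```

```text
t: 2.5
eef_pos: [0.4614, -0.0796, 0.2511]
tool_rot: [-0.0, -0.175, 0.985, 0.0]
contact_force: [0.2, 0.0, -0.7]
gripper_width: 0.001
grasp_force: 0.0
```

View pics/w1.png

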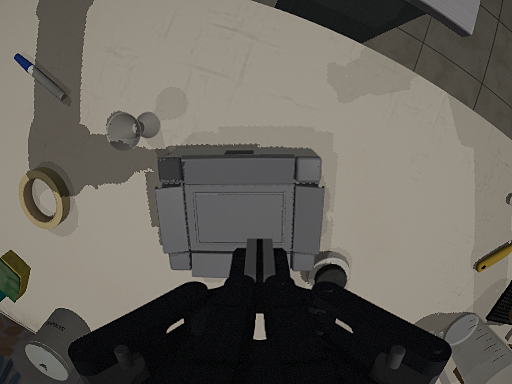

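The wrist view shows the box with its back section at the top. The back corner pieces have outer corners at about (158,157) and (322,156), and the front-left one is at about (170,270). The jigger is at (125,128).

Run:
```python
from h import *
c=eyes.read_camera("wrist")
P=cast(c,[(158,157),(322,156),(170,270)],.068,True);print(P.round(4))
ex=np.array([-.9392,-.3433,0]);ey=np.array([.3433,-.9392,0]);C=np.array([.5261,-.0839,.068])
print(((P-C)@np.array([ex,ey]).T).round(4))
for v in(ex*.064,ey*.084,-ey*.084,-ex*.064):
    t=C+v;t[2]=.09;print(t.round(4),shift(t).round(4))
```

```text
[[ 0.4845 -0.1961  0.068 ]
 [ 0.4197 -0.0191  0.068 ]
 [ 0.6287 -0.1458  0.068 ]]
[[ 0.0776  0.0911]
 [ 0.0776 -0.0974]
 [-0.0751  0.0934]]
[ 0.466  -0.1059  0.09  ] [ 0.0088 -0.0514  0.3225]
[ 0.5549 -0.1628  0.09  ] [-0.1192 -0.2194  0.3224]
[ 0.4973 -0.005   0.09  ] [-0.1191  0.1166  0.3225]
[ 0.5862 -0.0619  0.09  ] [-0.2472 -0.0513  0.3225]
```

```bash
python3 -m crank '0.01 -0.048 0.1 0 0 0 1;0.01 -0.048 0.2 0 0 0 1;0.01 -0.048 0.28 0 0 0 1;0.01 -0.048 0.31 0 0 0 1;0.01 -0.048 0.324 0 0 0 1;0.01 -0.048 0.324 0 0 0 1;0.01 -0.048 0.324 0 0 0 1'
python3 - <<'E'
from h import *
c=eyes.read_camera("side");cv2.imwrite("pics/s2.png",cv2.resize(c["image"][120:225,195:325,::-1],(780,630)[:1]+(600,),interpolation=cv2.INTER_CUBIC))
E
```

```text
t: 3.3
eef_pos: [0.4658, -0.1058, 0.0903]
tool_rot: [0.001, -0.173, 0.985, -0.0]
contact_force: [0.2, 0.3, -0.0]
gripper_width: -0.004
grasp_force: 0.0
```

View pics/s2.png

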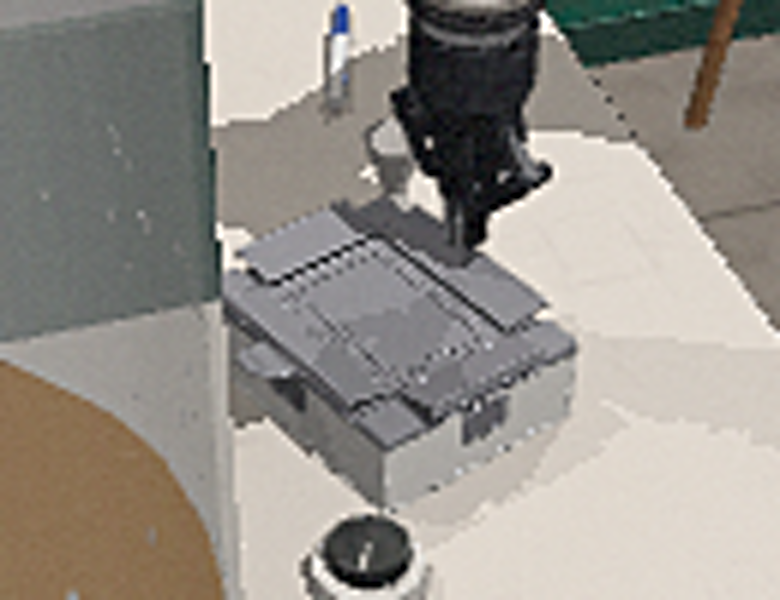

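The shut fingers (465,250) are over the middle of the back section, ready to press.

```bash
python3 -m crank '0 0 0.015 0 0 0 1;0 0 0.02 0 0 0 1;0 0 0.025 0 0 0 1;0 0 0.03 0 0 0 1'; python3 -m crank '0 0 0.004 0 0 0 1;0 0 0.007 0 0 0 1;0 0 0.010 0 0 0 1;0 0 0.010 0 0 0 1'
```

```text
t: 3.75
eef_pos: [0.4646, -0.1061, 0.0745]
tool_rot: [-0.0, -0.173, 0.985, 0.0]
contact_force: [-1.0, 0.8, 1.9]
gripper_width: 0.002
grasp_force: 0.5
t: 4.15
eef_pos: [0.4648, -0.1059, 0.0699]
tool_rot: [0.0, -0.173, 0.985, 0.0]
contact_force: [-3.0, 0.8, 11.0]
gripper_width: -0.002
grasp_force: 5.6
```

```bash
python3 -m crank '0 0 0.002 0 0 0 1;0 0 0.004 0 0 0 1;0 0 0.004 0 0 0 1'; python3 -m crank '0 0 -0.02 0 0 0 1;0 0 -0.06 0 0 0 1;0 0 -0.16 0 0 0 1;0 0 -0.16 0 0 0 1;0 0 -0.16 0 0 0 1'
python3 - <<'E'
from h import *
c=eyes.read_camera("side");cv2.imwrite("pics/s3.png",cv2.resize(c["image"][120:225,195:325,::-1],(780,600),interpolation=cv2.INTER_CUBIC))
c=eyes.read_camera("wrist");cv2.imwrite("pics/w3.png",c["image"][...,::-1])
E
```

```text
t: 4.45
eef_pos: [0.4649, -0.106, 0.0695]
tool_rot: [0.0, -0.172, 0.985, 0.001]
contact_force: [-11.7, 2.0, 35.8]
gripper_width: -0.005
grasp_force: 17.9
t: 4.95
eef_pos: [0.4656, -0.1058, 0.1482]
tool_rot: [0.001, -0.173, 0.985, -0.0]
contact_force: [-0.4, 0.5, 0.0]
gripper_width: 0.001
grasp_force: 0.0
```

View pics/s3.png

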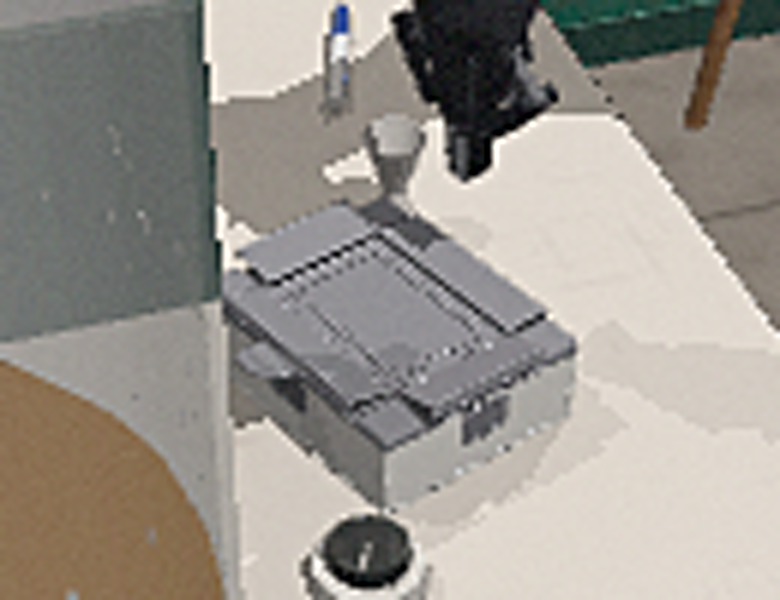

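The back section's edge has dropped (now at 548,318), so it is shut. At the end of the press the force rose sharply at z = 0.0695, so it reached its stop. Next is the left side.

```bash
python3 -m crank '-0.06 -0.08 0 0 0 0 1;-0.128 -0.168 0 0 0 0 1;-0.128 -0.168 0 0 0 0 1;-0.128 -0.168 0.06 0 0 0 1;-0.128 -0.168 0.11 0 0 0 1;-0.128 -0.168 0.136 0 0 0 1;-0.128 -0.168 0.136 0 0 0 1'; python3 -m crank '0 0 0.004 0 0 0 1;0 0 0.008 0 0 0 1;0 0 0.012 0 0 0 1;0 0 0.016 0 0 0 1;0 0 0.019 0 0 0 1;0 0 0.019 0 0 0 1'
```

```text
t: 5.75
eef_pos: [0.5512, -0.1625, 0.077]
tool_rot: [-0.003, -0.173, 0.985, 0.001]
contact_force: [-5.9, 3.4, 6.5]
gripper_width: 0.001
grasp_force: 3.6
t: 6.35
eef_pos: [0.5541, -0.1632, 0.0701]
tool_rot: [0.001, -0.173, 0.985, -0.0]
contact_force: [-0.4, 0.6, 0.5]
gripper_width: 0.001
grasp_force: 0.4
```

```bash
python3 -m crank '0 0 0.002 0 0 0 1;0 0 0.003 0 0 0 1'; python3 -m crank '0 0 -0.02 0 0 0 1;0 0 -0.06 0 0 0 1;0 0 -0.15 0 0 0 1;0 0 -0.15 0 0 0 1;0 0 -0.15 0 0 0 1'
python3 - <<'E'
from h import *
# right: 0.168 m along -ey from left press
t=np.array([.5549,-.1628,.15])-np.array([.3433,-.9392,0])*.168;print(t,shift(t))
E
```

```text
t: 6.55
eef_pos: [0.5542, -0.1632, 0.0698]
tool_rot: [0.001, -0.173, 0.985, 0.0]
contact_force: [-5.9, 2.4, 18.4]
gripper_width: 0.002
grasp_force: 8.9
t: 7.05
eef_pos: [0.5543, -0.1633, 0.1445]
tool_rot: [0.001, -0.173, 0.985, -0.0]
contact_force: [0.0, 0.3, -0.3]
gripper_width: -0.0
grasp_force: 0.0
[ 0.4972256 -0.0050144  0.15     ] [-0.00044013  0.33648781 -0.0114404 ]
```

```bash
python3 -m crank '0 0.1 0 0 0 0 1;0 0.2 0 0 0 0 1;0 0.3 0 0 0 0 1;0 0.335 0 0 0 0 1;0 0.335 0 0 0 0 1;0 0.335 0.06 0 0 0 1;0 0.335 0.1 0 0 0 1;0 0.335 0.126 0 0 0 1;0 0.335 0.126 0 0 0 1'; python3 -m crank '0 0 0.004 0 0 0 1;0 0 0.008 0 0 0 1;0 0 0.012 0 0 0 1;0 0 0.016 0 0 0 1;0 0 0.020 0 0 0 1;0 0 0.022 0 0 0 1;0 0 0.022 0 0 0 1'
```

```text
t: 7.95
eef_pos: [0.4957, -0.0068, 0.0787]
tool_rot: [-0.001, -0.172, 0.985, -0.0]
contact_force: [0.6, 0.3, 0.0]
gripper_width: -0.004
grasp_force: 0.0
t: 8.65
eef_pos: [0.4968, -0.0057, 0.0699]
tool_rot: [0.0, -0.173, 0.985, 0.0]
contact_force: [-2.0, 1.0, 6.5]
gripper_width: 0.004
grasp_force: 3.7
```

```bash
python3 -m crank '0 0 0.002 0 0 0 1;0 0 0.002 0 0 0 1'; python3 -m crank '0 0 -0.02 0 0 0 1;0 0 -0.06 0 0 0 1;0 0 -0.15 0 0 0 1;0 0 -0.15 0 0 0 1;0 0 -0.15 0 0 0 1'
python3 - <<'E'
from h import *
c=eyes.read_camera("side");cv2.imwrite("pics/s4.png",cv2.resize(c["image"][120:225,195:325,::-1],(780,600),interpolation=cv2.INTER_CUBIC))
t=[.5862,-.0625,.15];print(shift(t))
E
```

```text
t: 8.85
eef_pos: [0.4969, -0.0057, 0.0698]
tool_rot: [0.0, -0.173, 0.985, 0.0]
contact_force: [-4.9, 0.5, 18.4]
gripper_width: -0.003
grasp_force: 9.4
t: 9.35
eef_pos: [0.4973, -0.0055, 0.1444]
tool_rot: [0.001, -0.173, 0.985, 0.0]
contact_force: [-0.2, -0.5, -0.3]
gripper_width: -0.0
grasp_force: 0.0
[-0.13007073 -0.16833816 -0.0133102 ]
```

View pics/s4.png

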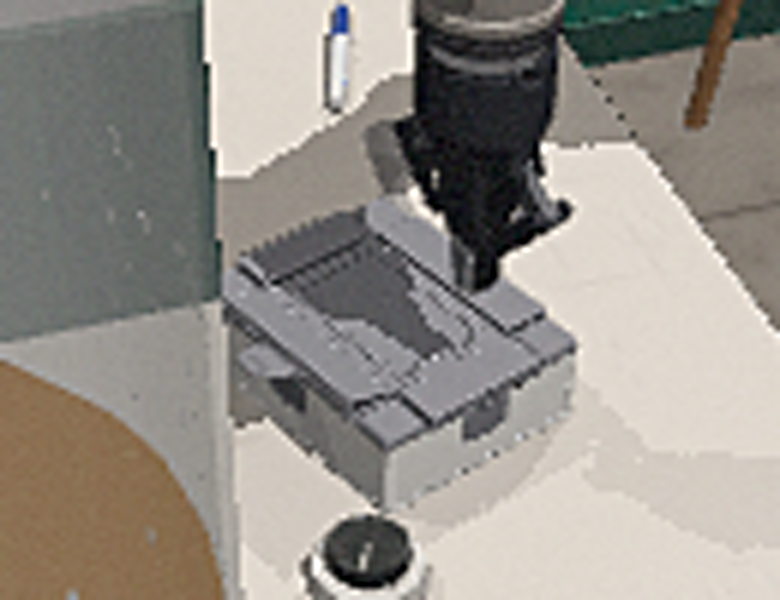

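The left, right and back sections lie flush, the tab section (around 300,330) is still raised, and the box hasn't moved. The tab section goes last.

```bash
python3 -m crank '-0.06 -0.08 0 0 0 0 1;-0.13 -0.168 0 0 0 0 1;-0.13 -0.168 0 0 0 0 1;-0.13 -0.168 0 0 0 0 1;-0.13 -0.168 0.06 0 0 0 1;-0.13 -0.168 0.1 0 0 0 1;-0.13 -0.168 0.126 0 0 0 1;-0.13 -0.168 0.126 0 0 0 1'; python3 -m crank '0 0 0.004 0 0 0 1;0 0 0.008 0 0 0 1;0 0 0.012 0 0 0 1;0 0 0.016 0 0 0 1;0 0 0.020 0 0 0 1;0 0 0.022 0 0 0 1;0 0 0.022 0 0 0 1'
```

```text
t: 10.2
eef_pos: [0.5839, -0.0616, 0.0785]
tool_rot: [-0.002, -0.173, 0.985, 0.001]
contact_force: [-0.7, 1.2, 0.4]
gripper_width: -0.003
grasp_force: 0.0
t: 10.9
eef_pos: [0.5865, -0.0626, 0.0701]
tool_rot: [0.0, -0.173, 0.985, 0.0]
contact_force: [-2.1, -0.4, 6.6]
gripper_width: 0.002
grasp_force: 3.6
```

```bash
python3 -m crank '0 0 0.002 0 0 0 1;0 0 0.003 0 0 0 1'; python3 -m crank '0 0 -0.02 0 0 0 1;0 0 -0.06 0 0 0 1;0 0 -0.16 0 0 0 1;0.1 0.1 -0.26 0 0 0 1;0.3 0.3 -0.3 0 0 0 1;0.3 0.3 -0.3 0 0 0 1;0.3 0.3 -0.3 0 0 0 1;0.3 0.3 -0.3 0 0 0 1;0.3 0.3 -0.3 0 0 0 1'
python3 - <<'E'
from h import *
c=eyes.read_camera("side");a=cv2.resize(c["image"][130:220,205:305,::-1],(400,360),interpolation=cv2.INTER_CUBIC)
c=eyes.read_camera("top");b=cv2.resize(c["image"][160:250,225:325,::-1],(400,360),interpolation=cv2.INTER_CUBIC)
cv2.imwrite("pics/f5.png",np.hstack([a,b]))
E
```

```text
t: 11.1
eef_pos: [0.5865, -0.0626, 0.0698]
tool_rot: [0.0, -0.173, 0.985, 0.0]
contact_force: [-8.0, 1.7, 23.9]
gripper_width: 0.0
grasp_force: 11.7
t: 12.0
eef_pos: [0.3916, 0.0287, 0.2184]
tool_rot: [0.0, -0.174, 0.985, 0.001]
contact_force: [0.5, -0.3, -0.1]
gripper_width: -0.001
grasp_force: 0.0
```

View pics/f5.png

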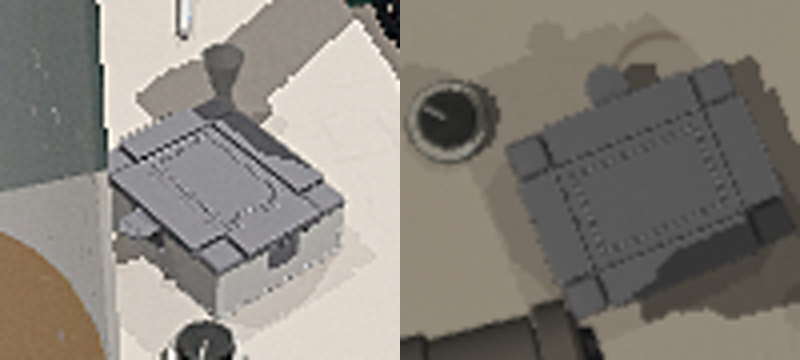

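All four sections are flush, the box and the things around it are where they were, and the arm is clear.

```bash
python3 -c "
from station import ticket
print(ticket.hand_in())"
```

```text
the job is handed in; nothing more can be done
None
```

All four rim sections were pressed shut in the order back, left, right, tab, and look flush in the last pictures, with the box and its neighbours where they were; the job was handed in at about 12 s.

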